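Snap the drain-pipe clip shut with pliers

TASK

Pick up the spring-loaded pliers from their wooden rest, set their jaws over the two ears of the open clip on the drain pipe and squeeze until the clip clicks shut and stays shut. Then lay the pliers back on the rest the way they lay before. Only the pliers may touch the pump and its clip, and leave the other things where they are.

Things in the scene. Friction and masses are not known exactly. Their poses are not given: they have to be found in the camera images.
- pump: Condensate pump, fixed: grey tank 154 x 134 mm, 56 mm tall (fittings on its lid to 70 mm), with a rigid white upright drain pipe, 32 mm thick, its top 130 mm above the table. Origin: on the pipe's axis at table height; z up. The clip's ears stick out from the pipe along -x of this frame, roughly towards the robot. The tank spans x = -47 to +107 mm.
- clip_mouth (a point): Point midway between the two ears of the black snap clip around the pipe: 45 mm from the pipe axis along the pump's -x, 95 mm above the table; axes as the pump's. Ears: upright plates 22 mm tall, 5.5 mm thick, reaching from 20 to 52 mm from the pipe axis. Open, their outer faces are about 31 mm apart at the ends; shut, 12 mm and parallel to the pump's x.
- clip (a joint): Closing angle of each half of the clip: 0 open (at the start), 0.125 rad snapped shut. Both halves hinge 26 mm behind the pipe axis and move together symmetrically, even if only one is pushed. They resist with up to about 5 N per ear and spring back open if let go early; over the last 15 percent they snap together by themselves and then stay shut.
- rest: Wooden rest, fixed: base board 150 x 120 mm, 10 mm thick, and two cross bars 14 mm wide, 100 mm long along y, tops 46 mm above the table, at x = -100 mm and +8 mm, open between. Origin: at table height below where the pliers' pivot lies at the start (within 4 mm along each axis); x points along the pliers to their jaws.
- pliers: Spring-loaded steel pliers, black rubber handles, 180 mm long, about 0.15 kg, lying flat on the rest. Origin: on the pivot, half-way up (18 mm thick; 55 mm above the table at the start). x to the jaws, z up. This frame is of the half with its handle on +y and jaw on -y, which turns by half the opening angle when squeezed. Handles: 10 mm thick, 18 mm tall, 26 to 112 mm behind the pivot.
- pliers_half: The other half of the pliers, with the same pivot and origin; handle on -y, jaw on +y. The middle line of the pliers is the mean of the x axes of the two halves; these x axes are parallel when the pliers are open and about 0.5 rad apart when the jaws hold the shut clip.
- pliers_grip (a point): Point between the handles, 45 mm behind the pivot, half-way up, on the middle line when open: the place to grip, a finger outside each handle (near the centre of mass). Over their outer faces the handles measure 56 mm there when open, about 31 mm with the jaws on the shut clip. A spring parts them: about 8 N a handle at first, 12 N at the shut clip; the clip adds up to 7 N (about 20 N in all).
- jaw_a (a point): Inner face of the jaw on the -y side, 60 mm ahead of the pivot, half-way up; the jaws end 66 mm ahead of the pivot and are 14 mm tall, 8 mm thick.
- jaw_b (a point): Inner face of the other jaw (+y side), likewise. Open, the two are about 48 mm apart; each handle's 10 mm at the grip moves each jaw about 13 mm.
- stone: Bystander: loose reddish stone fragment about 80 mm across, 45 to 65 mm tall. Origin under its centre.
- tape_roll: Bystander: loose roll of paper tape lying flat, 90 mm across, 25 mm tall. Origin under its centre.
- brush: Bystander: loose hand brush lying on the table. Origin under its middle.
- finds_box: Bystander: loose closed cardboard box 110 x 150 mm, 60 mm tall. Origin under its centre.
Mind the look-alikes: they are no part of the job. Leave any blue or red look-alike of the pump alone.

How it is judged:
By the outcome, as a careful person would: the job done as asked, in the order asked, and still so for the second after the job is handed in, with the robot touching nothing.
It also fails if it takes over 72 s, if anything falls off the work surface, if the arm or the gripper's body presses on something with over 40 N, if the wrist force passes 120 N, or if a joint passes its speed limit or range.

ROBOT

A 6-joint arm with a two-finger parallel gripper is mounted at the origin on the work surface. World frame = base frame: x ahead of the robot, y to its left, z up, the work surface at z = 0. Lengths are in m, angles in rad, forces in N, time in s.
With the tool pointing down it reaches from about 0.3 to 0.875 m from the base axis. Payload 4.2 kg.
Tool frame: the origin (TCP) lies between the finger pads; the fingertips stand 14 mm ahead of it and the grasp point (between the pads) lies 5 mm behind it; x points along the fingers, y is the direction in which the jaws open and shut, and the axes are right-handed (so a half turn about x gives the same grasp; the last joint's range is limited). The gripper opens to 85 mm and grips with 20 to 120 N. Pads are 22 mm wide; open, the fingers measure 114 mm over their backs; the gripper's body (76 mm by 85 mm) begins 54 mm behind the grasp point. The pads swing forward as they close: fully open they stand 13 mm farther back than shut.
Start: joints at [1.164, 0.32, 1.565, -0, 1.257, -0.02], TCP at [0.217, 0.533, 0.245] pointing down, gripper open.
Joint ranges: [-3.11, 3.11], [-0.84, 2.01], [0.21, 2.61], [-1.34, 4.49], [0.05, 2.63], [-2.56, 2.56]. Speed limits (rad/s): [2.57, 2.57, 3.14, 3.14, 3.14, 3.14].

INTERFACE

Orientations are given as a rotation vector (axis times angle).
In Python, from plant import manip gives the robot as it stands. The module is installed in compiled form; this text tells all that it offers. Calls block until the motion is done:
- manip.reach(position, orientation): joint-space move of the TCP to a pose.
- manip.line_to(position, v=0.15, frame=None): straight line of the TCP; frame=None keeps the orientation; v is the mean speed in m/s.
- manip.set_joints(angles): joint-space move.
- manip.command_gripper(opening, grasp_force=None): finger opening in m; grasp_force is the grip in N (None keeps the last); returns when the fingers have stopped.
- manip.hold(seconds).
- manip.solve_ik(position, orientation): joint angles nearest the present ones, or None.
- manip.sense(): the state.
- manip.read_camera(name): name is "side" or "top" or "wrist"; returns a dict with "img" (420x560x3 uint8, red, green, blue), "fx", "fy", "cx", "cy" (pixels), "dist_coeffs" ([k1, k2, p1, p2, k3] as OpenCV has them; the pictures are not rectified), "eye" and "orientation" of the camera in the world. Camera axes: x right, y down, z forward; pixel columns grow to the right and rows downward; lengths in m; the calibration is good to about 2 mm. A picture is of the moment at which its call begins. There is no depth.
A pose or a line that the arm cannot do raises manip.PlanningError and nothing moves.
- manip.finish_job(): hands the job in, once; it reports no verdict.
The state is a dict: "time_s": time; "joint_positions": joint angles; "dq": joint speeds; "tau": joint torques, N m; "tcp_pos": TCP position; "orientation": TCP orientation; "force": force on the tool from outside, world axes, zero at the start; "ft_torque": the same for the moment, N m; "opening": finger opening in m.
Only numpy, scipy, OpenCV 4.12 (cv2) and the standard library are available. Lean on these libraries where they do the work, as an engineer would, in place of code of your own. Each camera call takes 0.05 s, during which the arm holds its last target.

## Working session

There is one attempt and no reset: what is moved stays moved. The work goes in short steps, each a Python script; the robot and the scene stay as the last script left them, time stands still between calls to the robot, and variables do not carry over. Pictures are saved under pics/ and viewed, and the job is handed in when it is done.

```bash
ls; mkdir -p pics
python3 - <<'E'
from plant import manip
import cv2
for n in ["side","top","wrist"]:
    c=manip.read_camera(n)
    cv2.imwrite(f"pics/a_{n}.png",c["img"][:,:,::-1])
    print(n,{k:v for k,v in c.items() if k!="img"})
print(manip.sense())
E
```

```text
pics
side {'fx': 542.1693343929188, 'fy': 542.1693343929188, 'cx': 282.68174594961744, 'cy': 209.82300806975957, 'dist_coeffs': array([-0.16133546,  0.        ,  0.        ,  0.        ,  0.        ]), 'eye': array([ 0.23190454, -1.21003422,  1.10774417]), 'orientation': array([-2.22769743,  0.20768559, -0.10906685])}
top {'fx': 451.32683562584805, 'fy': 451.32683562584805, 'cx': 281.9535243875952, 'cy': 219.6884367696466, 'dist_coeffs': array([0.01632922, 0.        , 0.        , 0.        , 0.        ]), 'eye': array([0.15566885, 0.0722116 , 1.73916607]), 'orientation': array([-2.08721459,  2.13861473, -0.21329173])}
wrist {'fx': 349.44298595795533, 'fy': 349.44298595795533, 'cx': 284.1658338756262, 'cy': 206.5279797143293, 'dist_coeffs': array([-0.01374572,  0.        ,  0.        ,  0.        ,  0.        ]), 'eye': array([0.15481157, 0.55774864, 0.37306989]), 'orientation': array([2.41788086, 1.62749161, 0.21318528])}
{'time_s': 0.15, 'joint_positions': array([ 1.16396617e+00,  3.20164964e-01,  1.56537399e+00, -3.91067454e-05,
        1.25743505e+00, -2.00296579e-02]), 'dq': array([ 0.00077582, -0.00155286, -0.00510691, -0.00118534, -0.00113754,
        0.00016106]), 'tau': array([ 5.87386094e-04, -4.15845752e+01, -2.34342706e+01, -1.70549315e-04,
        6.01845444e-03,  2.13431939e-06]), 'tcp_pos': array([0.21679737, 0.53219834, 0.2446736 ]), 'orientation': array([ 0.30237879,  1.54967035, -0.30452275]), 'force': array([-0.34917835,  0.87168084,  0.63448202]), 'ft_torque': array([ 0.04745629, -0.00380987,  0.0422406 ]), 'opening': 0.08539420259039851}
```

View pics/a_top.png

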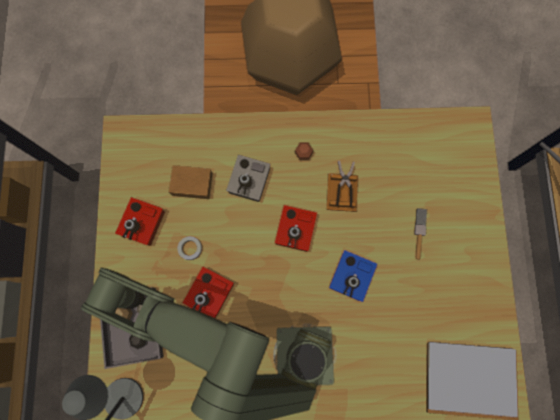

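View pics/a_side.png

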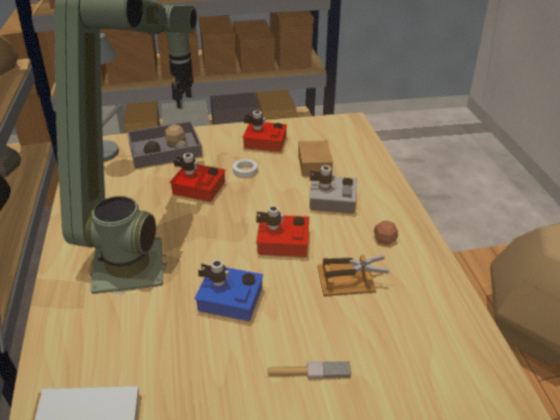

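View pics/a_wrist.png

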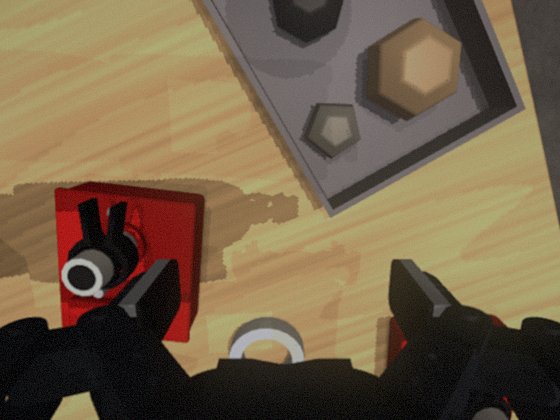

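```bash
cat > h.py <<'E'
from plant import manip
import cv2, numpy as np
from scipy.spatial.transform import Rotation as R
def KM(c): return np.array([[c["fx"],0,c["cx"]],[0,c["fy"],c["cy"]],[0,0,1]])
def p2w(c,px,z):
    p=cv2.undistortPoints(np.array([[px]],float),KM(c),np.array(c["dist_coeffs"]))[0,0]
    d=R.from_rotvec(c["orientation"]).apply([p[0],p[1],1]); e=np.array(c["eye"])
    return e+d*(z-e[2])/d[2]
def w2p(c,P):
    r=R.from_rotvec(c["orientation"]).inv()
    return cv2.projectPoints(np.atleast_2d(np.array(P,float)),r.as_rotvec(),-r.apply(c["eye"]),KM(c),np.array(c["dist_coeffs"]))[0][:,0]
def snap(n,f,crop=None,s=1):
    c=manip.read_camera(n); im=c["img"][:,:,::-1]
    if crop: x0,y0,x1,y1=crop; im=im[y0:y1,x0:x1]
    if s!=1: im=cv2.resize(im,None,fx=s,fy=s,interpolation=cv2.INTER_CUBIC)
    cv2.imwrite(f"pics/{f}.png",im); return c
def down(yaw):  # tool x down, tool y horizontal at world angle yaw+90
    y=np.array([-np.sin(yaw),np.cos(yaw),0]); x=np.array([0,0,-1.]); 
    return R.from_matrix(np.c_[x,y,np.cross(x,y)])
E
python3 - <<'E'
from h import *
c=snap("top","b_top",(160,90,440,300),2.8)
for n,p,z in [("pipe",(244,180),.13),("tankc",(249,178),.056),("pivot",(344,182),.055),("stone",(304,151),.03),("blue",(353,276),0.05)]: print(n,p2w(c,p,z))
s=manip.sense(); print(R.from_rotvec(s["orientation"]).as_matrix())
cw=manip.read_camera("wrist"); r=R.from_rotvec(s["orientation"]).inv()
print("cam in tool",r.apply(cw["eye"]-s["tcp_pos"])); print((r*R.from_rotvec(cw["orientation"])).as_matrix())
E
```

```text
pipe [0.64179587 0.20937203 0.13      ]
tankc [0.67173937 0.19621084 0.056     ]
pivot [ 0.64656537 -0.17153701  0.055     ]
stone [ 0.78626051 -0.02235982  0.03      ]
blue [ 0.28414198 -0.18691232  0.05      ]
[[-4.32142011e-04  3.77229945e-01  9.26119529e-01]
 [-9.88031086e-04  9.26119002e-01 -3.77230192e-01]
 [-9.99999419e-01 -1.07805190e-03 -2.75000158e-05]]
cam in tool [-1.28524537e-01  1.22398518e-04 -6.70129019e-02]
[[ 2.20801217e-04 -2.60234549e-01  9.65545406e-01]
 [ 9.99999758e-01  6.94545415e-04 -4.14858284e-05]
 [-6.59819089e-04  9.65545181e-01  2.60234639e-01]]
```

View pics/b_top.png

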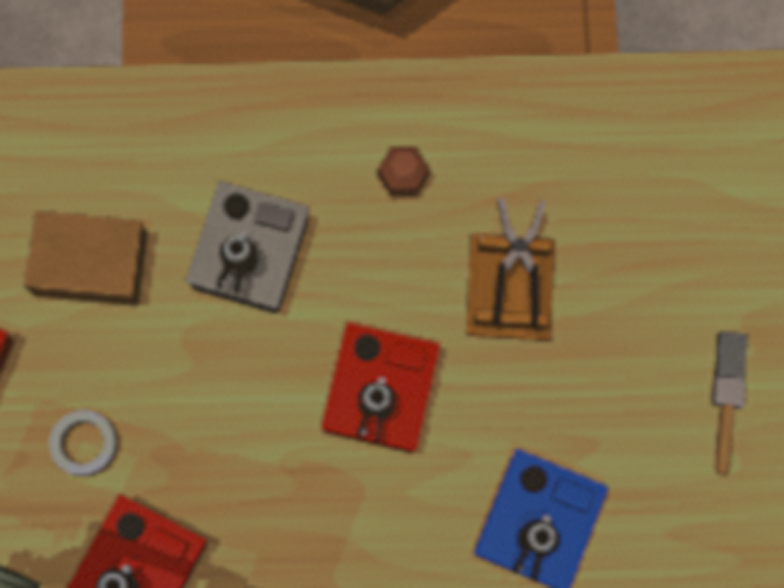

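Run:
```python
from h import *
manip.reach([0.50,-0.165,0.27],down(0).as_rotvec())
c=snap("wrist","c_pl"); print(manip.sense()["time_s"],manip.sense()["joint_positions"])
manip.reach([0.50,0.20,0.32],down(-.2).as_rotvec())
c=snap("wrist","c_pu");print(manip.sense()["time_s"],manip.sense()["joint_positions"])
```

```text
2.9583 [-3.39457888e-01  2.27961154e-01  1.63065539e+00  1.76402736e-04
  1.28309220e+00 -1.91128844e+00]
4.3833 [ 3.57597521e-01  2.23533414e-01  1.51209754e+00 -4.72295529e-04
  1.40638784e+00 -1.01192185e+00]
```

View pics/c_pl.png

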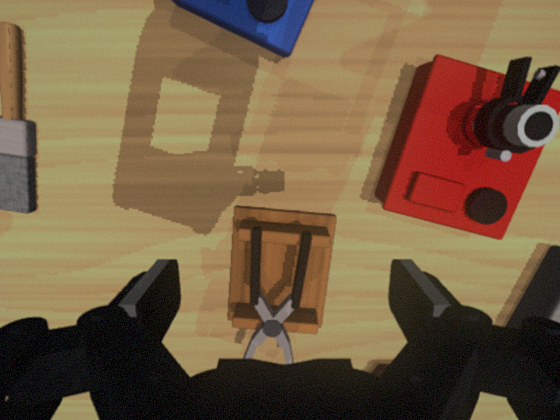

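View pics/c_pu.png

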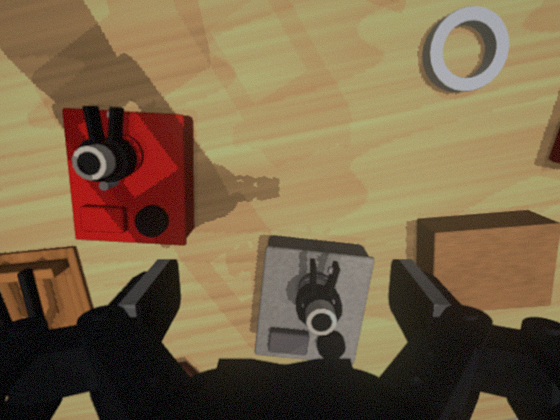

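Run:
```python
from h import *
manip.reach([0.57,0.205,0.32],down(-.2).as_rotvec())
c=snap("wrist","d_pu",(180,80,420,260),3.3); np.save("cpu.npy",c,allow_pickle=True)
manip.reach([0.55,-0.165,0.24],down(0).as_rotvec())
c=snap("wrist","d_pl",(180,80,420,260),3.3); np.save("cpl.npy",c,allow_pickle=True)
print(manip.sense()["time_s"])
```

```text
6.2833
```

View pics/d_pu.png

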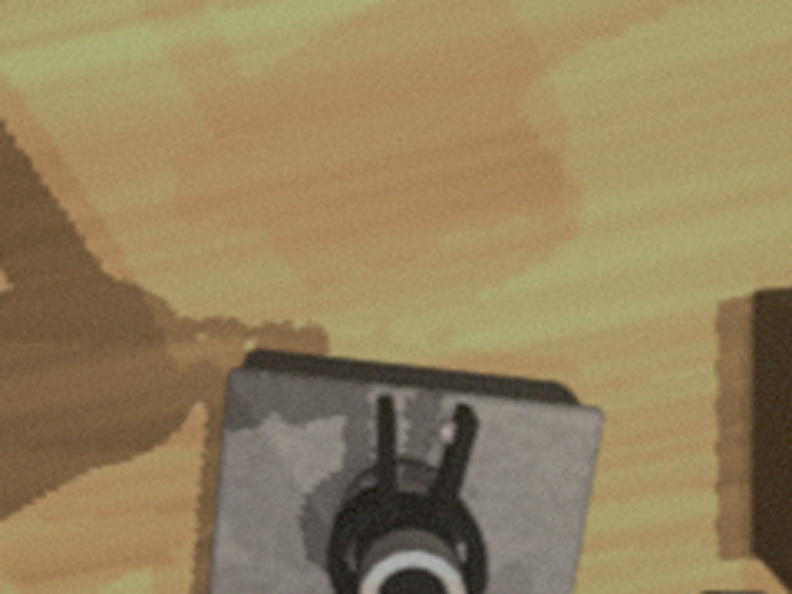

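View pics/d_pl.png

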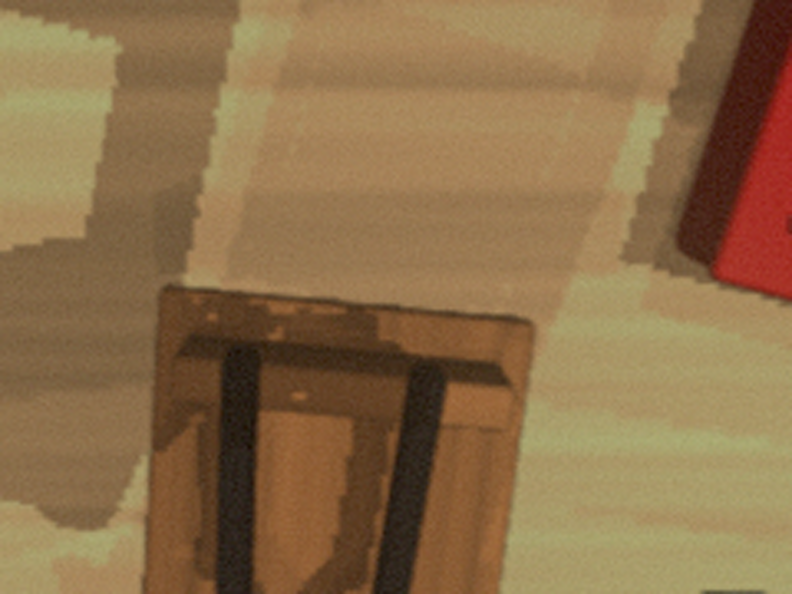

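Run:
```python
import numpy as np,cv2
for n in ["cpu","cpl"]:
    c=np.load(n+".npy",allow_pickle=True).item(); im=c["img"][170:350,180:420,::-1]
    cv2.imwrite(f"pics/e_{n}.png",cv2.resize(im,None,fx=3.3,fy=3.3,interpolation=cv2.INTER_CUBIC))
```

```text
(no output)
```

View pics/e_cpu.png

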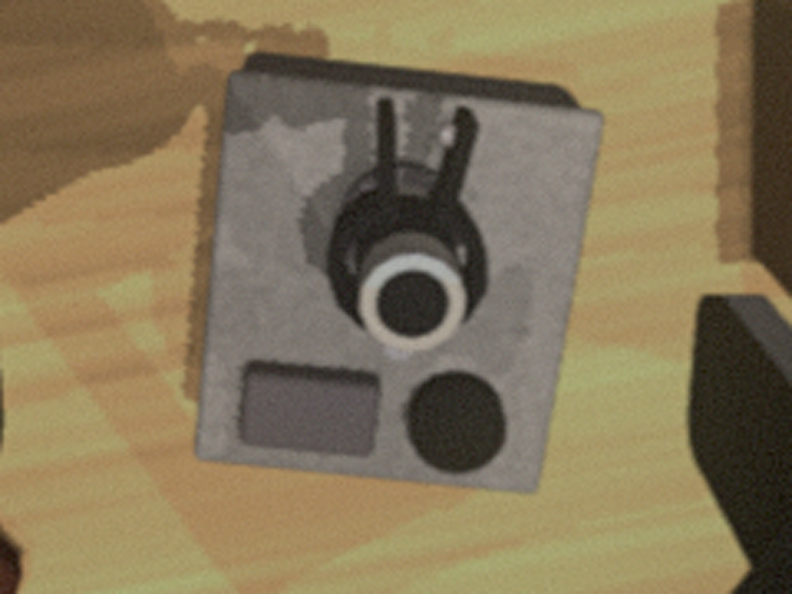

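View pics/e_cpl.png

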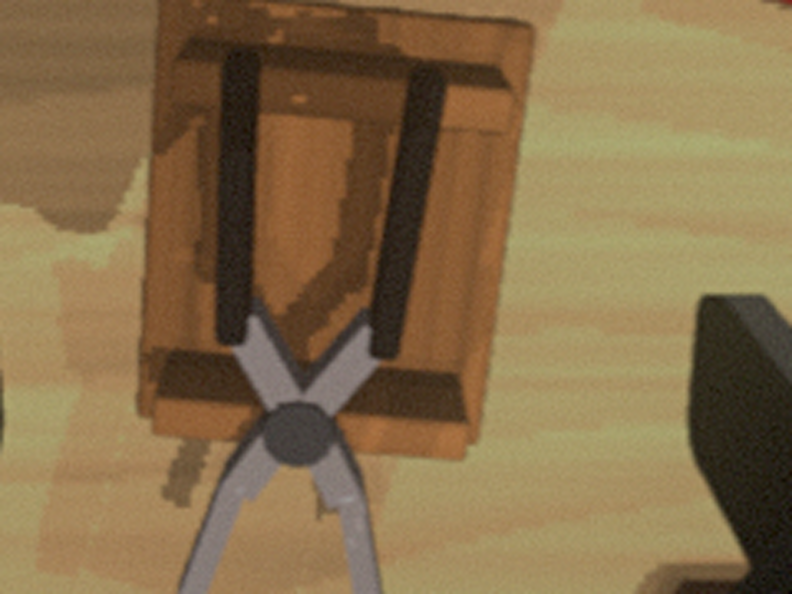

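Run:
```python
from h import *
L=lambda n:np.load(n+".npy",allow_pickle=True).item()
f=lambda u,v:((u+.5)/3.3-.5+180,(v+.5)/3.3-.5+170)
c=L("cpu")
cor=np.array([p2w(c,f(*p),.056) for p in [(232,70),(603,112),(537,493),(197,458)]])
print(cor); a=(cor[3]-cor[0]+cor[2]-cor[1]); print("yaw",np.arctan2(a[1],a[0]),[np.linalg.norm(cor[i]-cor[i-1]) for i in range(4)])
b=cor[1]-cor[0]+cor[2]-cor[3]; print("yaw2",np.arctan2(-b[0],b[1]))
yaw=np.arctan2(a[1],a[0]); ctr=cor.mean(0)
print("pipe from tank",ctr-.030*np.array([np.cos(yaw),np.sin(yaw),0]),"pipe",p2w(c,f(412,300),.13))
e=[p2w(c,f(*p),.106) for p in [(386,98),(468,110)]]; print("ears",e,np.mean(e,0))
c=L("cpl")
P={k:p2w(c,f(*p),.064) for k,p in dict(lb=(242,53),lf=(231,342),rb=(430,66),rf=(386,357),piv=(300,433)).items()}
print(P); bk=(P["lb"]+P["rb"])/2; fr=(P["lf"]+P["rf"])/2
d=P["piv"]-bk; print("yaw",np.arctan2(d[1],d[0]),np.linalg.norm(d)); d=fr-bk; print(np.arctan2(d[1],d[0]),np.linalg.norm(fr-P["piv"]))
l=P["lf"]-P["lb"];r=P["rf"]-P["rb"];print(np.arctan2(l[1],l[0]),np.arctan2(r[1],r[0]),np.linalg.norm(P["lb"]-P["rb"]),np.linalg.norm(P["lf"]-P["rf"]))
q=[p2w(c,f(*p),.01) for p in [(160,-3),(533,25)]];d=q[1]-q[0];print("rest yaw",np.arctan2(-d[0],d[1]),np.linalg.norm(d))
```

```text
[[0.58210798 0.16154292 0.056     ]
 [0.62280785 0.28566882 0.056     ]
 [0.76803004 0.23911659 0.056     ]
 [0.72711216 0.1143007  0.056     ]]
yaw -0.31258204086147073 [np.float64(0.15250586622136883), np.float64(0.13062816774576355), np.float64(0.1525011230802186), np.float64(0.13135174254432752)]
yaw2 -0.31681541220397763
pipe from tank [0.64646822 0.20938275 0.056     ] pipe [0.64655529 0.20886872 0.13      ]
ears [array([0.59024497, 0.21276507, 0.106     ]), array([0.59896345, 0.23660848, 0.106     ])] [0.59460421 0.22468678 0.106     ]
{'lb': array([ 0.54667295, -0.19126812,  0.064     ]), 'lf': array([ 0.63184244, -0.19631674,  0.064     ]), 'rb': array([ 0.5501812 , -0.14050223,  0.064     ]), 'rf': array([ 0.63652616, -0.15146014,  0.064     ]), 'piv': array([ 0.6612526 , -0.17663077,  0.064     ])}
yaw -0.09495438063080852 0.11333608310189187
-0.09305513970410464 0.027206862937655965
-0.059208039795055525 -0.12623369853455013 0.050886962771437554 0.045100458291146034
rest yaw -0.0741448229574936 0.11762834823136895
```

```bash
cat >> h.py <<'E'
PY=-0.094; PU=-0.314
PIV=np.array([0.6600,-0.1764]); GR=PIV-.045*np.array([np.cos(PY),np.sin(PY)])
AX=np.array([0.6465,0.209]); PD=np.array([np.cos(PU),np.sin(PU)])
def st(t=""):
    s=manip.sense(); print(t,"t",round(s["time_s"],2),"tcp",s["tcp_pos"].round(4),"F",s["force"].round(1),"M",s["ft_torque"].round(2),"op",round(s["opening"],4))
E
python3 - <<'E'
from h import *
o=down(PY).as_rotvec()
manip.reach([*GR,.15],o); st()
manip.line_to([*GR,.047],v=.1); st("down")
c=snap("wrist","f0",None)
manip.command_gripper(.060,40); st()
manip.command_gripper(.053,40); st("grip")
c=snap("wrist","f1",None)
manip.line_to([*GR,.067],v=.05); st("lift20")
c=snap("side","f2",(280,220,420,310),5.6)
E
```

```text
t 6.81 tcp [ 0.6152 -0.1715  0.15  ] F [ 0.1 -0.4 -0.3] M [-0.05  0.02  0.  ] op 0.0852
down t 7.99 tcp [ 0.6157 -0.1724  0.0478] F [-0.1 -0.4  0.1] M [ 0.05 -0.05 -0.04] op 0.0854
 t 8.42 tcp [ 0.6152 -0.1722  0.0472] F [-0.4 -0.2 -0.9] M [-0.03 -0.07  0.02] op 0.0601
grip t 8.66 tcp [ 0.6154 -0.1721  0.048 ] F [-1.2  0.6  5.4] M [ 0.24  0.24 -0.1 ] op 0.0531
lift20 t 9.26 tcp [ 0.6152 -0.1722  0.0671] F [ 1.1 -0.  -1.6] M [-0.05  0.08  0.03] op 0.0531
```

View pics/f1.png

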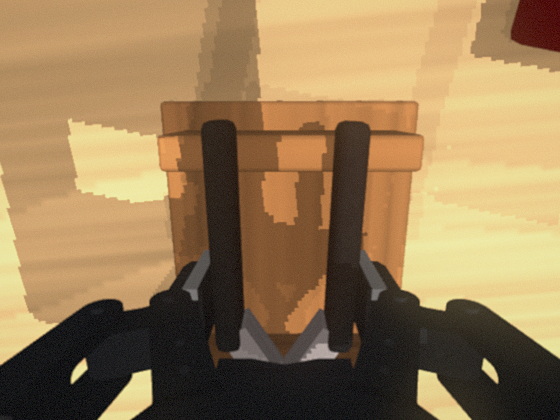

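View pics/f2.png

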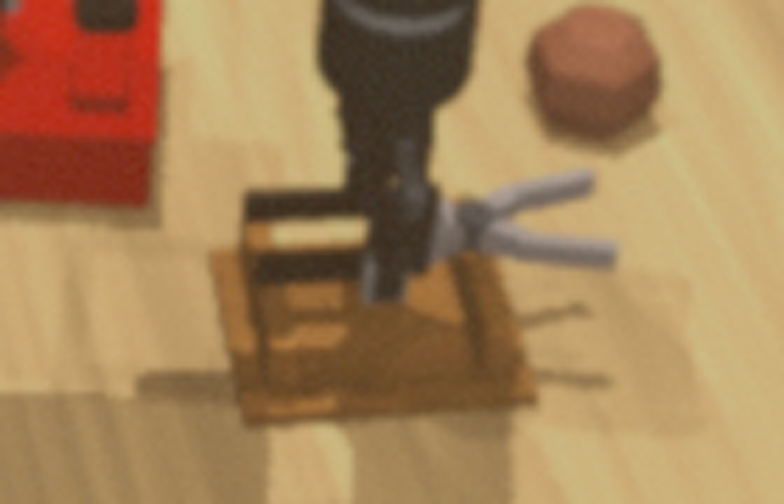

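Run:
```python
from h import *
manip.line_to([*GR,.20],v=.15)
o=down(PU).as_rotvec()
G0=AX-.225*PD
manip.reach([*G0,.20],o); st()
manip.line_to([*G0,.090],v=.12); st()
manip.line_to([*(AX-.185*PD),.090],v=.08); st()
c=snap("side","g0",(270,140,410,230),5.6)
c=snap("wrist","g1")
c=snap("top","g2",(190,130,290,205),7)
```

```text
t 12.12 tcp [0.4331 0.278  0.2   ] F [ 0.8  0.2 -1. ] M [-0.02  0.04 -0.02] op 0.0531
 t 13.18 tcp [0.4331 0.2788 0.0906] F [ 0.1 -0.  -2.1] M [-0.01  0.03  0.06] op 0.0528
 t 13.83 tcp [0.4705 0.2658 0.0898] F [-0.8 -0.2 -2. ] M [-0.02  0.05  0.03] op 0.0532
```

View pics/g0.png

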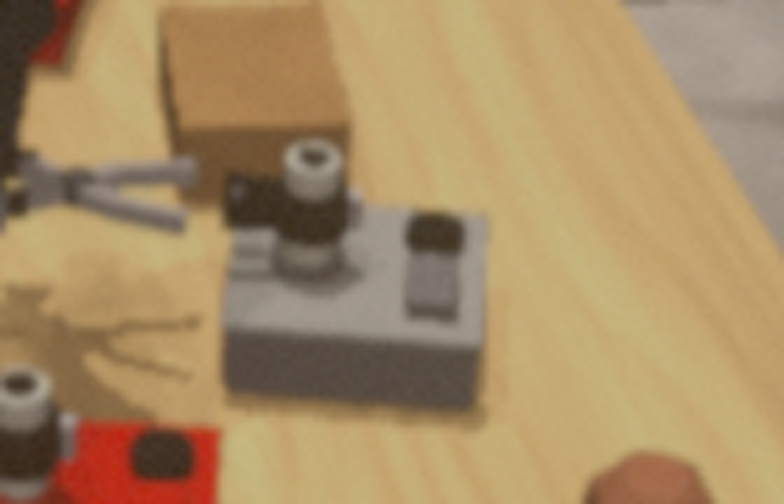

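View pics/g1.png

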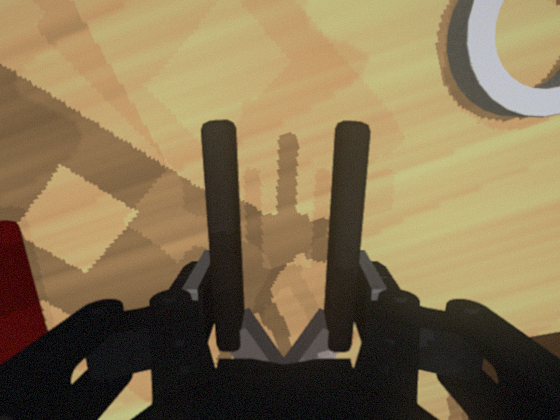

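View pics/g2.png

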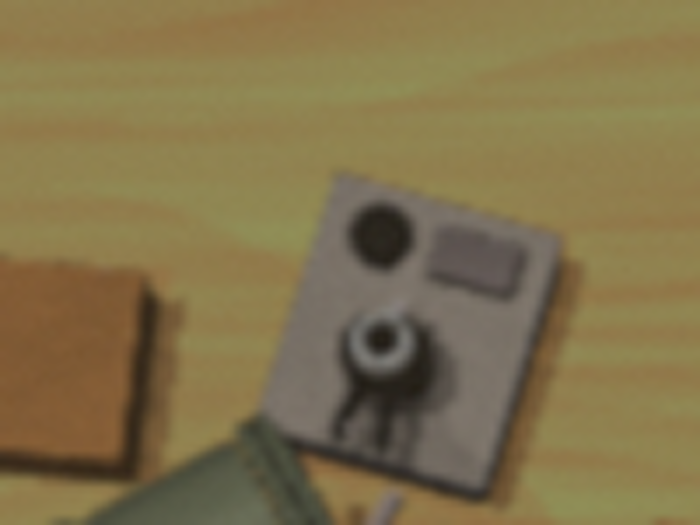

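Run:
```python
from h import *
c=manip.read_camera("side"); ct=manip.read_camera("top")
N=np.array([-PD[1],PD[0]])
piv=AX-(.185-.045)*PD
g=lambda p,c=c,o=(270,140),s=5.6:((w2p(c,p)-o)*s).round(0).tolist()
for z in (.097,.095): print("tips",[g([*(piv+.066*PD+k*N),z]) for k in (.026,-.026)],"piv",g([*piv,z+.009]))
print("ears",[g([*(AX-.052*PD+k*N),.106]) for k in (.0128,-.0128)],[g([*(AX-.052*PD+k*N),.084]) for k in (.0128,-.0128)],"pipetop",g([*AX,.13]))
print("top: tip right",((w2p(ct,[*(piv+.066*PD-.026*N),.1])-(190,130))*7))
print("pipe",((w2p(ct,[*AX,.13])-(190,130))*7))
```

```text
tips [[[180.0, 168.0]], [[171.0, 218.0]]] piv [[65.0, 172.0]]
tips [[[180.0, 171.0]], [[171.0, 221.0]]] piv [[65.0, 175.0]]
ears [[[215.0, 171.0]], [[212.0, 195.0]]] [[[214.0, 202.0]], [[210.0, 226.0]]] pipetop [[304.0, 156.0]]
top: tip right [[388.06555617 498.68236212]]
pipe [[378.63918691 341.45085618]]
```

Run:
```python
from h import *
for d in (.165,.150):
    manip.line_to([*(AX-d*PD),.090],v=.05); st(d)
c=snap("side","i0",(270,140,410,230),5.6)
c=snap("top","i1",(190,130,290,205),7)
```

```text
0.165 t 14.63 tcp [0.4897 0.2598 0.0899] F [-0.6 -0.2 -1.6] M [ 0.01  0.02 -0.01] op 0.053
0.15 t 15.08 tcp [0.504  0.2552 0.0899] F [-0.  -0.  -2.3] M [-0.03  0.07  0.01] op 0.0531
```

View pics/i0.png

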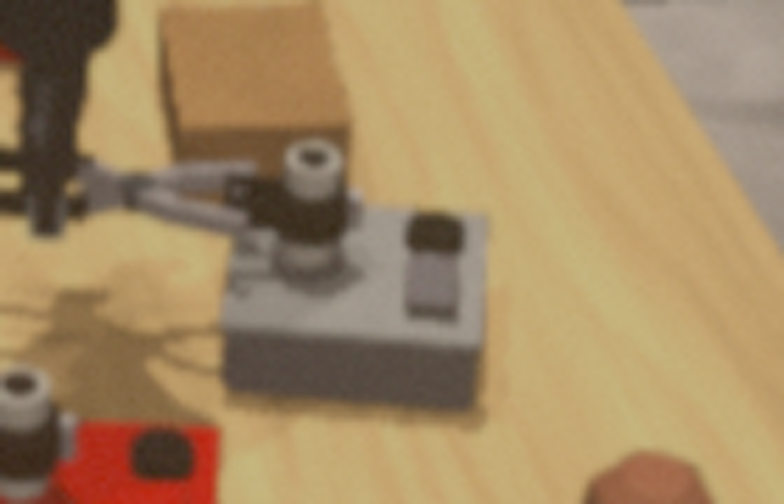

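View pics/i1.png

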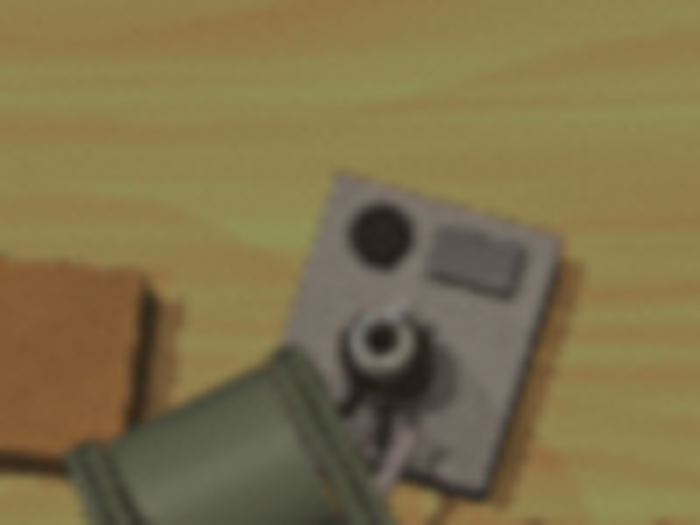

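Jaws straddle the ears: the near jaw passes outside the near ear at (245,215) in the side crop, and there is no contact force. Now I squeeze.

Run:
```python
from h import *
for o in (.046,.040,.036,.033,.031):
    manip.command_gripper(o,60); st(o)
c=snap("side","j0",(270,140,410,230),5.6)
c=snap("wrist","j1")
```

```text
0.046 t 15.43 tcp [0.5035 0.2557 0.09  ] F [-1.1  1.8 -1.4] M [0.31 0.12 0.22] op 0.0462
0.04 t 15.66 tcp [0.5026 0.2558 0.0898] F [-4.4  4.8 -1. ] M [0.54 0.55 0.27] op 0.0404
0.036 t 15.88 tcp [0.5036 0.2556 0.09  ] F [-1.8  2.5 -1.4] M [0.45 0.38 0.23] op 0.0364
0.033 t 16.1 tcp [0.5045 0.2551 0.0902] F [ 0.3 -0.1 -1.6] M [ 0.01  0.04 -0.03] op 0.0331
0.031 t 16.32 tcp [0.5044 0.2553 0.0902] F [ 0.3  0.1 -0.9] M [ 0.09 -0.07  0.11] op 0.0316
```

View pics/j0.png

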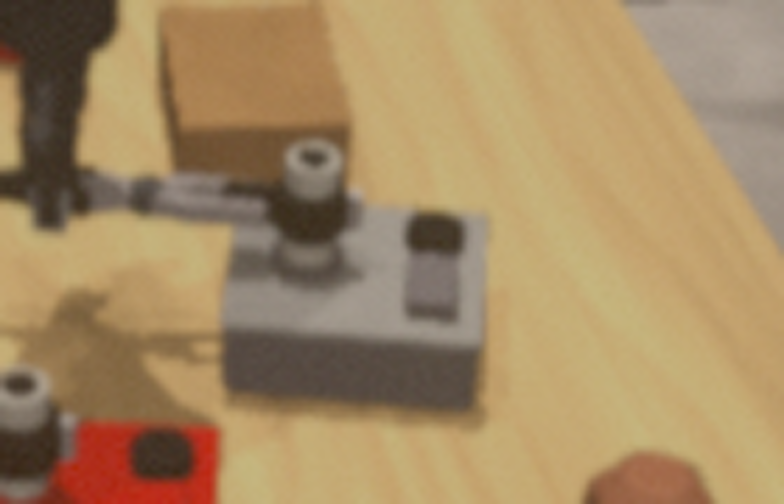

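View pics/j1.png

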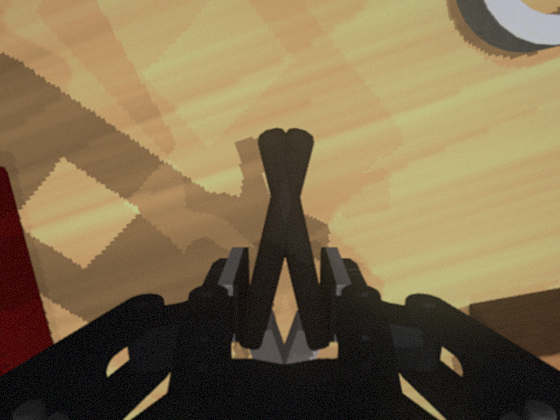

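Run:
```python
from h import *
manip.command_gripper(.0295,60); st(); manip.hold(.2)
for o in (.036,.045,.053):
    manip.command_gripper(o,40); st(o)
c=snap("side","k0",(270,140,410,230),5.6)
c=snap("wrist","k1")
```

```text
t 16.63 tcp [0.5042 0.2554 0.0901] F [ 0.3  0.1 -1.9] M [ 0.14 -0.15  0.17] op 0.0299
0.036 t 17.07 tcp [0.5033 0.2551 0.0898] F [-0.4  0.6 -1.9] M [ 0.03  0.   -0.01] op 0.0361
0.045 t 17.32 tcp [0.5037 0.2553 0.0899] F [ 0.  -0.4 -1.4] M [ 0.03 -0.01  0.01] op 0.0451
0.053 t 17.57 tcp [0.5038 0.2553 0.09  ] F [-0.6 -0.4 -1.9] M [ 0.    0.02 -0.04] op 0.0532
```

View pics/k0.png

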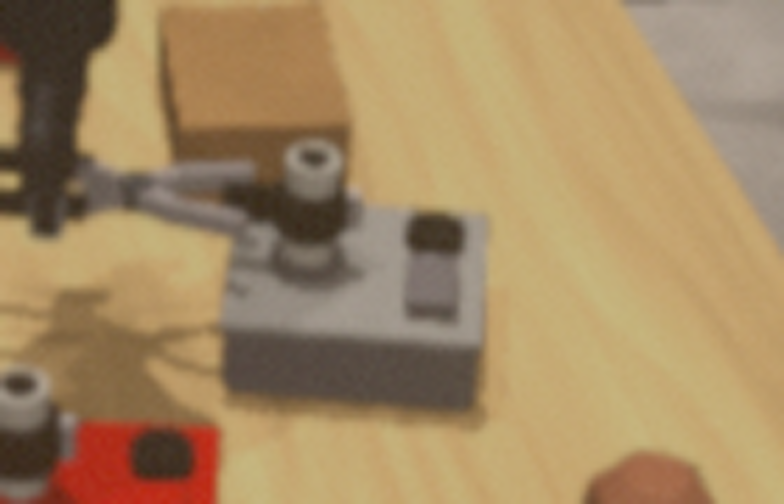

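View pics/k1.png

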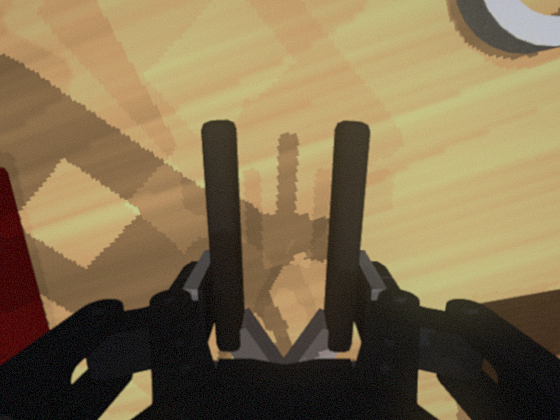

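Run:
```python
from h import *
manip.line_to([*(AX-.225*PD),.090],v=.1); st()
c=snap("side","l0",(270,140,410,230),5.6)
c=snap("top","l1",(190,130,290,205),7)
manip.line_to([*(AX-.225*PD),.22],v=.15)
```

```text
t 18.57 tcp [0.433  0.2787 0.0902] F [ 0.9 -0.6 -1.8] M [-0.06  0.06 -0.03] op 0.0529
```

View pics/l0.png

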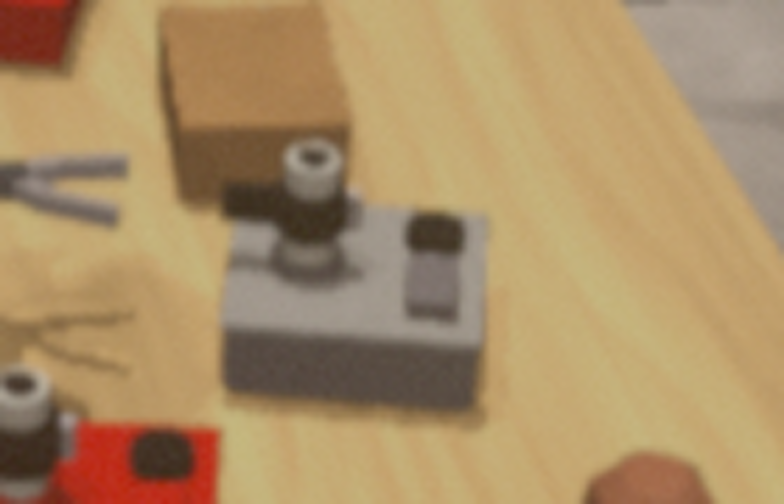

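View pics/l1.png

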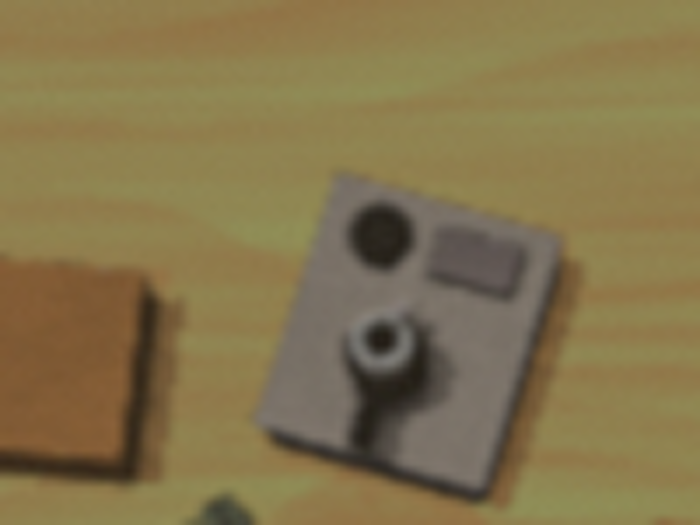

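The ears are now merged into one dark bar at (365,420) in the top crop, with no gap: the clip is shut and stays so. Next I put the pliers back.

Run:
```python
from h import *
o=down(PY).as_rotvec()
manip.reach([*GR,.20],o); st()
manip.line_to([*GR,.060],v=.12); st()
for z in (.052,.050,.0485,.0475,.047):
    manip.line_to([*GR,z],v=.03); manip.hold(.1); st(z)
    if manip.sense()["force"][2]>4: break
c=snap("wrist","m1"); c=snap("side","m2",(280,220,420,310),5.6)
```

```text
t 21.47 tcp [ 0.6153 -0.1711  0.2   ] F [ 0.2  1.2 -1.7] M [ 0.01  0.01 -0.02] op 0.053
 t 22.78 tcp [ 0.6158 -0.1724  0.0609] F [ 0.  -0.1 -0.5] M [ 0.01 -0.04  0.03] op 0.0531
0.052 t 23.3 tcp [ 0.6153 -0.1722  0.052 ] F [-0.8 -0.6 -0.9] M [ 0.01  0.02 -0.05] op 0.0526
0.05 t 23.65 tcp [ 0.6152 -0.1722  0.05  ] F [ 0.4  0.2 -1.8] M [ 0.   -0.    0.04] op 0.0529
0.0485 t 24.0 tcp [ 0.6152 -0.1722  0.0485] F [-0.1  0.2 -2.3] M [-0.04  0.02 -0.01] op 0.0528
0.0475 t 24.35 tcp [ 0.6154 -0.1722  0.0479] F [-0.8  0.4  1. ] M [0.06 0.17 0.04] op 0.053
0.047 t 24.7 tcp [ 0.6154 -0.1722  0.0479] F [-1.6  0.4  4.8] M [ 0.09  0.27 -0.01] op 0.0532
```

View pics/m1.png

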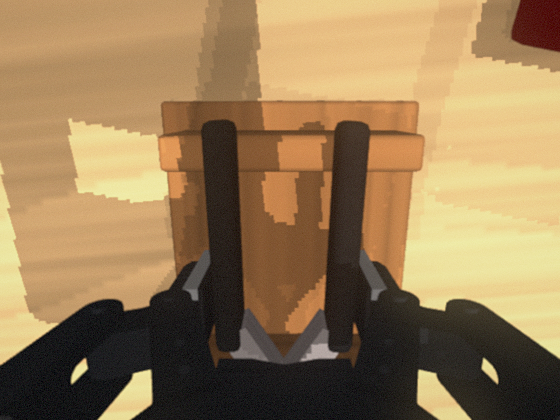

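View pics/m2.png

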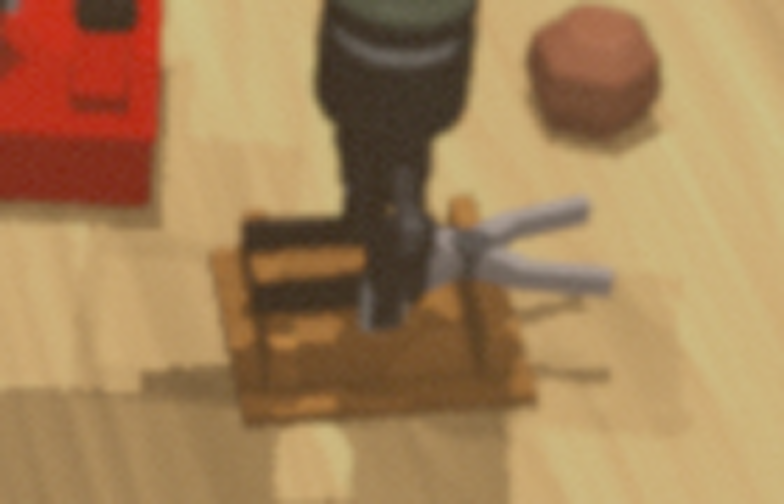

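The pliers rest on both bars, handles at rows 120–350 exactly as in f1. I release them and check.

Run:
```python
from h import *
manip.command_gripper(.057,40); manip.command_gripper(.085,40); st()
manip.line_to([*GR,.15],v=.1); 
manip.reach([0.55,-0.165,0.24],down(0).as_rotvec()); manip.hold(.3); st()
c=snap("wrist","n_pl",(180,170,420,350),3.3)
manip.reach([0.57,0.205,0.32],down(-.2).as_rotvec()); manip.hold(.3)
c=snap("wrist","n_pu",(180,170,420,350),3.3)
snap("side","n_side"); st()
```

```text
t 25.42 tcp [ 0.6151 -0.1722  0.0468] F [-0.1 -0.4  0.3] M [-0.02 -0.03 -0.01] op 0.0851
 t 27.43 tcp [ 0.5501 -0.1649  0.2386] F [-0.2  0.3  0. ] M [-0.04 -0.04 -0.04] op 0.0853
 t 29.29 tcp [0.5701 0.2046 0.3199] F [-0.1 -0.4  0.7] M [-0.02 -0.02  0.03] op 0.0848
```

View pics/n_pl.png

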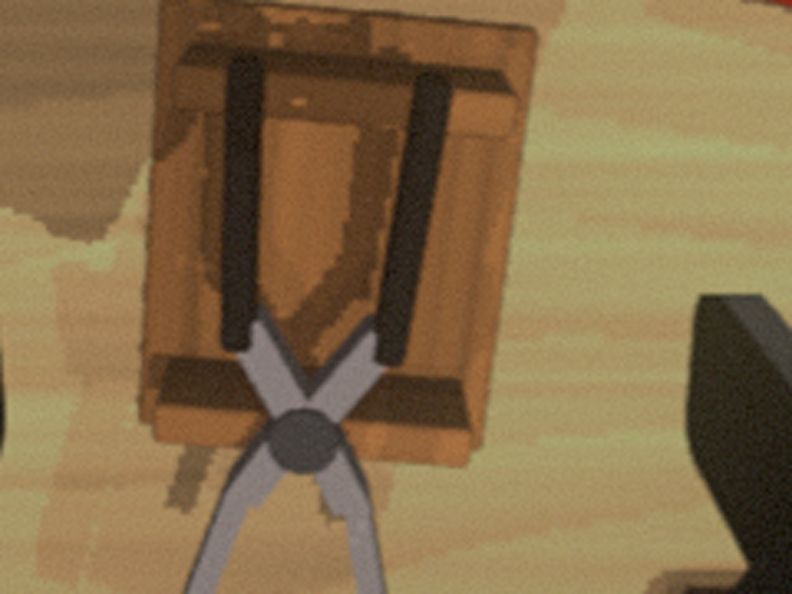

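View pics/n_pu.png

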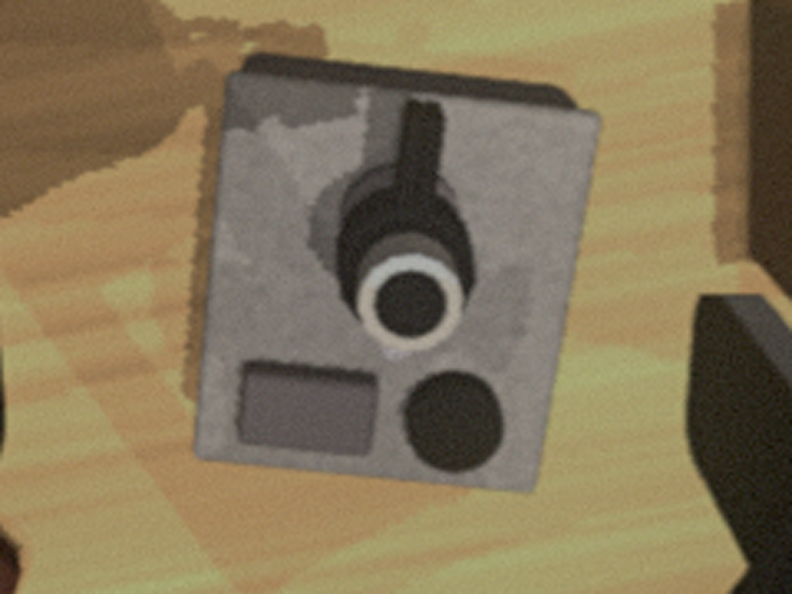

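View pics/n_side.png

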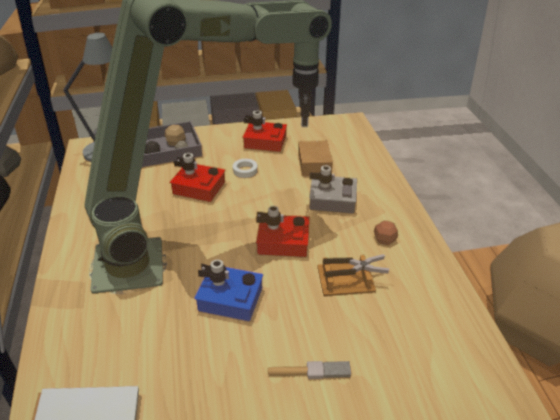

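The clip is shut with its ears together at (422,150) in the wrist crop. The pliers are back within about 1–2 mm: pivot at (304,440) against (300,433) before, and the camera itself had shifted slightly between the two views. Everything else is where it was, so I hand the job in.

```bash
python3 -c "
from plant import manip
manip.finish_job()"
```

```text
the job is handed in; nothing more can be done
```

The clip on the grey pump is shut, the pliers are back on their rest, and I handed the job in at about 29 s of the 72 s allowed.

- **Squeeze:** I set the jaws over the two ears with no contact force and squeezed from 53 mm to 30 mm at the gripper. The side load rose to about 6 N and then vanished at about 33 mm, which I took as the snap.
- **Clip check:** After I let go and backed off, the side, top and wrist views all showed the ears together. The last wrist view, about 12 s after the squeeze, showed the clip still shut.
- **Pliers:** They lie on both bars, open and in their original direction, within about 2 mm of where they started.
- **Other things:** In the final side view the stone, tape roll, brush, box and the red and blue pumps look unmoved.
- **One disagreement:** The side camera read about 2 pixels off along x for both the pump and the pliers. The offset was the same for both and the top camera agreed with my numbers, so I did not correct for it.

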